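Step down the dowels at the hole gauge

ROBOT

A 6-joint arm with a two-finger parallel gripper is mounted at the origin on the work surface. World frame = base frame: x ahead of the robot, y to its left, z up, the work surface at z = 0. Lengths are in m, angles in degrees, forces in N, time in s.
With the tool pointing down it reaches from about 0.4 to 0.825 m from the base axis. Payload 7 kg.
Tool frame: the origin (TCP) lies at the very end of the fingers, on their centre line; the grasp point (between the pads) lies 19 mm behind it; z points along the fingers, y is the line along which they close (so a half turn about z gives the same grasp; the last joint's range is limited). The gripper opens to 88 mm and grips with 3 to 60 N. Pads are 19 mm wide; open, the fingers measure 130 mm over their backs; the gripper's body (78 mm by 193 mm) begins 47 mm behind the grasp point.
Start: joints at [-55.686, 20.546, 0.682, 0, -70.136, -16.507], TCP at [0.206, -0.643, 0.227] pointing down, gripper open.
Joint ranges: [-176.03, 176.03], [-82.01, 121.73], [-58.28, 71.71], [-173.87, 95.51], [-174.79, -0.11], [-173.66, 173.66]. Speed limits (degrees/s): [136.94, 136.94, 172.46, 180, 180, 180].

INTERFACE

Orientations are given as [roll, pitch, yaw] about the fixed x, y, z axes, in that order (R = Rz(yaw) Ry(pitch) Rx(roll)).
In Python, from plant import ctrl gives the robot as it stands.
- The arm moves only by the tool carry_out, never from a script. Its argument "deltas" is a list that holds one entry, the list of rows, each a list of 5 numbers: the shift along the tool's x, y, z scaled (see below), then the turn about the tool's z scaled (see below), then the opening, from -1 (shut) to 1 (fully open). A call has 1 to 5 rows; each row is the pose to reach, as a shift and turn from the pose commanded when the call began, along the tool's axes at that moment, turning the shorter way round; what a row does not reach only later rows make up. The controller multiplies each number of a shift by 20 cm and each number of a turn by 2 pi rad. A row lasts 1/10 s, in which the tool goes at most 50 mm and 8.59 degrees, less where a joint would pass 70% of its speed; a pose out of reach is approached as far as the arm can. A call with a number of a shift or a turn outside -1 to 1 is refused whole. A call with a gripper value outside its range is refused whole. The fingers move at their own pace and stop on an object; the grip force is fixed at half the most. Time passes only in rows, so rows that repeat a pose let the fingers close. It gives the time, the measured TCP pose, the force, the opening and the grip force at its end, in the units of the state.
- ctrl.get_obs(): the state, without advancing time (a new reading comes with each control period).
- ctrl.snapshot(name): name is "scene" or "top" or "wrist"; returns a dict with "color" (480x640x3 uint8, red, green, blue), "camera_matrix" (3x3 intrinsics, pixels), "R" (3x3) and "t" (3): a world point X has camera coordinates R X + t. Camera axes: x right, y down, z forward; pixel columns grow to the right and rows downward; lengths in m; the calibration is good to about 2 mm. A picture is of the moment at which its call begins. There is no depth.
- ctrl.close_job(): hands the job in; it is judged then, once.
Trained networks look in a picture, given as the dict that the camera call returned (one of the last four; its "shot" number tells which), for a name from the list of things; names that differ only in an ending like _2 or _b are one class to them, and where a whole thing is asked for, a point or a joint stands for the part that bears it (a point fixed in the world has none). Each returns a list of dicts, best first, with "p" (0 to 1); they miss things now and then, are a little off and sometimes report something else, mostly with a low value. They report only what shows in the picture. A call takes as long as a camera call. They do not tell look-alikes from the thing itself.
- ctrl.search_frame(picture, name): "centre" ([column, row] in pixels, amid what is visible of it).
- ctrl.silhouettes(picture, name): "mask" (480x640 bool, what is visible of it) and "centre" ([column, row] in pixels, amid what is visible of it).
- ctrl.spot_point(picture, name): "centre" ([column, row] in pixels: a listed point, or the origin of a listed thing).
The state is a dict: "clock": time; "joint_pos": joint angles; "qvel": joint speeds; "tau": joint torques, N m; "tool_pos": TCP position; "orientation": TCP orientation; "force": force on the tool from outside, world axes, zero at the start; "moment": the same for the moment, N m; "opening": finger opening in m; "gripper_force": force on a finger pad.
Only numpy, scipy, OpenCV 4.12 (cv2) and the standard library are available. Lean on these libraries where they do the work, as an engineer would, in place of code of your own. Each camera call takes 0.05 s, during which the arm holds its last target. There are 200 camera calls.

TASK

The broken bar of the paper-towel holder needs the thickest dowel that still goes through the hole of this gauge. Start with the thickest dowel: slide the plate by its red handle until the hole is in line with it and push the dowel against the plate from its robot-side end, without hammering it; it will be stopped. Then step down to the next thickest, slide the hole in line with that one and push it through until more than half of it stands out behind the plate; leave it there in the hole, leave the stopped dowel lying in its groove, and do not disturb the thinnest dowel, the egg cup or the ramekin.

Things in the scene. Friction and masses are not known exactly. Their poses are not given: they have to be found in the camera images.
- gauge: fixed dark wooden cradle, 289 x 274 mm. Origin: on the counter under the middle of the plate's slot; x along the grooves, away from the robot; z up. Three V-grooves (bottoms 22 mm, ridges 28.5 mm above the counter, 28 mm wide) run along x at y = -60, 0, 60 mm: x = -167 to -7 mm before the plate, 7 to 122 mm (1 mm lower) behind it. End blocks 26 mm high
- hole_plate: upright aluminium plate, 110 mm wide (y), 72 high, 10 thick (x), with one round 30 mm hole. Slides along the gauge's y only, up to 75 mm either side of the middle, about 1.5 N friction, stays where left. Origin: centre of the hole, mid-thickness, 36.6 mm above the counter; axes as the gauge's. Its top edge is 75 mm above the counter
- handle (a point): middle of the plate's red handle, a post 16 mm (x) by 18 mm (y) that stands straight above the hole, on the plate's top edge, from 75 to 119 mm above the counter; this point is 97 mm above the counter
- dowel_thick: thickest dowel: pale wood, 36 mm diameter, 120 mm long, lying in one of the three grooves (any of them) on the robot's side of the plate, its front end 13 to 29 mm short of the plate. Too thick for the hole. Origin: its centre; x along its length, away from the robot. Its axis lies 41.9 mm above the counter. 55 to 110 g
- dowel_middle: next dowel: pale wood, 26 mm diameter, 120 mm long, ends chamfered 2 mm, lying in another groove in the same way; its axis lies 36.3 mm above the counter. It goes through the hole with 2 mm to spare all round. Origin: its centre; x along its length, away from the robot. 30 to 65 g
- dowel_thin: thinnest dowel: pale wood, 20 mm diameter, 120 mm long, in the remaining groove, its axis 33 mm above the counter; to be left alone. Origin: its centre; x along its length
- egg_cup: white ceramic egg cup, 52 mm across, 65 mm high, standing just outside the gauge's +y end; origin under its foot; z up; leave it alone
- ramekin: glass ramekin, 84 mm across, 45 mm high, standing just outside the gauge's -y end; origin under its foot; z up; leave it alone
Not all that is in view belongs to the job. Leave any orange look-alike of the dowel_thick alone.

How it is judged:
By the outcome, as a careful person would: the job done as asked, in the order asked, and still so for the second after the job is handed in, with the robot touching nothing.
It also fails if it takes over 72 s, if anything falls off the work surface, if the arm or the gripper's body presses on something with over 40 N, if the wrist force passes 120 N, or if a joint passes its speed limit or range.

## Working session

There is one attempt and no reset: what is moved stays moved. The work goes in short steps, Python scripts to look and compute and a tool call to move; the robot and the scene stay as the last step left them, time stands still between calls to the robot, and variables do not carry over. Pictures are saved under pics/ and viewed, at most 10 in all, crops included, and the job is handed in when it is done.

Besides the shell and the picture viewer there is one more tool, called after ">>>" in YAML: its name, and indented under it one key for each argument. carry_out: Moves the arm, as the interface text tells. Its arguments: {"type":"object","properties":{"deltas":{"type":"array"}},"required":["deltas"]}

```bash
mkdir -p pics
cat > h.py <<'E'
import numpy as np,cv2
from plant import ctrl
def snap(n,save=None):
    s=ctrl.snapshot(n)
    if save: cv2.imwrite('pics/'+save,s['color'][:,:,::-1])
    return s
def ray(s,px,z):
    K,R,t=[np.array(s[k]) for k in('camera_matrix','R','t')]
    d=R.T@np.linalg.solve(K,[px[0],px[1],1.]); c=-R.T@t
    return c+d*(z-c[2])/d[2]
def proj(s,X):
    K,R,t=[np.array(s[k]) for k in('camera_matrix','R','t')]
    p=K@(R@np.array(X,float)+t); return p[:2]/p[2]
Z=dict(gauge=0,hole_plate=.0366,handle=.097,dowel_thick=.0419,dowel_middle=.0363,dowel_thin=.033,egg_cup=0,ramekin=0)
E
python3 - <<'E'
from h import *
for n in('top','scene'):
    s=snap(n,n+'0.png'); 
    c=-np.array(s['R']).T@np.array(s['t']); print(n,c.round(3))
    for k,z in Z.items():
        for d in ctrl.spot_point(s,k)[:3]: print(k,np.round(d['p'],2),np.round(d['centre'],1),ray(s,d['centre'],z).round(4))
a=[cv2.imread(f'pics/{n}0.png') for n in('top','scene')]
o=ctrl.get_obs();print(o['clock'],o['tool_pos'],o['orientation'],o['opening'])
E
```

```text
top [0.438 0.025 0.873]
gauge 0.84 [278.7 208.5] [0.6397 0.0935 0.    ]
hole_plate 0.61 [254.4 206.1] [0.635  0.1326 0.0366]
handle 0.97 [246.2 198.2] [0.6336 0.1384 0.097 ]
dowel_thick 0.94 [425.9 329.1] [ 0.4292 -0.1571  0.0419]
dowel_thick 0.71 [287.8 252.7] [0.5538 0.0731 0.0419]
dowel_middle 0.6 [255.4 256.6] [0.5473 0.1282 0.0363]
dowel_thin 0.94 [325.2 246.1] [0.5672 0.0099 0.033 ]
egg_cup 0.59 [178.  227.9] [0.6022 0.2724 0.    ]
ramekin 0.57 [389.2 182.7] [ 0.6901 -0.1061  0.    ]
scene [1.092 0.439 0.513]
gauge 0.82 [319.6 316.6] [0.6362 0.0916 0.    ]
gauge 0.6 [342.8 310.6] [0.5972 0.113  0.    ]
hole_plate 0.89 [341.6 311.3] [0.6352 0.1358 0.0366]
handle 0.88 [343.7 285. ] [0.6415 0.1405 0.097 ]
dowel_thick 0.84 [290.3 216.9] [ 0.4599 -0.1349  0.0419]
dowel_thick 0.55 [335.2 276.8] [0.5724 0.0752 0.0419]
dowel_middle 0.89 [367.5 288.7] [0.5569 0.135  0.0363]
dowel_thin 0.94 [307.9 265. ] [0.5667 0.0062 0.033 ]
egg_cup 0.59 [420.6 358.6] [0.6091 0.2717 0.    ]
ramekin 0.93 [221.6 288.8] [ 0.6957 -0.096   0.    ]
0.9 [ 0.2063971  -0.64263513  0.22659725] [-1.79998696e+02  8.78729542e-04 -1.62192296e+02] 0.08760109600751616
```

View pics/top0.png

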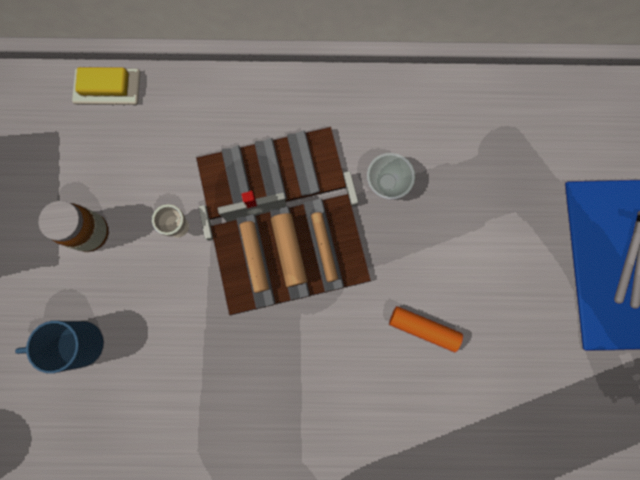

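View pics/scene0.png

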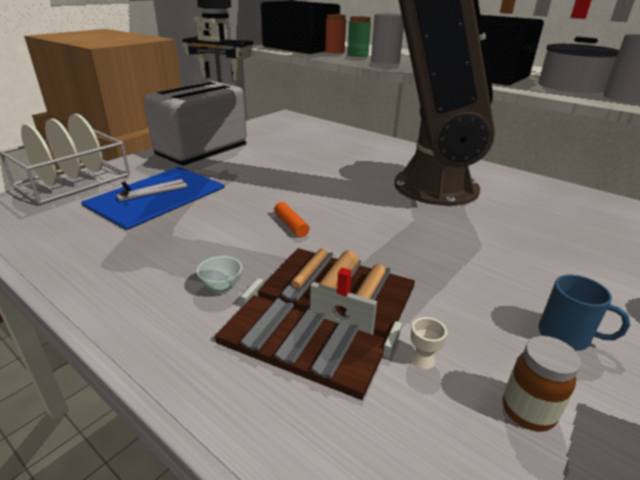

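Candidates for the thick dowel: the orange look-alike at top (426,329) is rejected. The pale one at (288,252) in the centre groove is the widest, so it is my choice. The pale middle dowel is at (255,257) and the thin one at (325,246). The red handle is at (247,198), near the middle dowel's groove. Next: masks for poses, plus a crop to check the choice.

```bash
cat >> h.py <<'E'
from scipy.optimize import minimize
def cyl(x,y,yaw,z,r,L=.12):
    a=np.radians(np.arange(0,360,15)); u=np.array([np.cos(yaw),np.sin(yaw),0]); v=np.array([-u[1],u[0],0]); w=np.array([0,0,1])
    return [np.array([x,y,z])+s*L/2*u+r*(np.cos(b)*v+np.sin(b)*w) for s in(-1,1) for b in a]
def fit(s,mask,x0,z,r):
    S=4; M=cv2.resize(mask.astype(np.uint8),None,fx=S,fy=S)
    def cost(p):
        h=cv2.convexHull(np.array([proj(s,q) for q in cyl(*p,z,r)],np.float32)*S+S/2)
        I=np.zeros_like(M); cv2.fillConvexPoly(I,np.round(h).astype(int),1)
        return 1-(I&M).sum()/(I|M).sum()
    sim=[x0]+[np.add(x0,d) for d in([.01,0,0],[0,.01,0],[0,0,.08])]
    return minimize(cost,x0,method='Nelder-Mead',options=dict(initial_simplex=sim,xatol=1e-4,fatol=1e-4))
D=dict(dowel_thick=(.0419,.018),dowel_middle=(.0363,.013),dowel_thin=(.033,.010))
E
python3 - <<'E'
from h import *
s=snap('top')
g={'dowel_thick':(.554,.073,.2),'dowel_middle':(.547,.128,.2),'dowel_thin':(.567,.010,.2)}
for k,(z,r) in D.items():
    for d in ctrl.silhouettes(s,k)[:3]:
        if np.hypot(*(np.array(d['centre'])-proj(s,[*g[k][:2],z])))<15:
            f=fit(s,d['mask'],g[k],z,r); x,y,a=f.x
            print(k,round(d['p'],2),f.x[:2].round(4),np.degrees(a).round(2),round(f.fun,3),'along/across@11', )
for d in ctrl.silhouettes(s,'hole_plate')[:2]:
    m=d['mask'].astype(np.uint8); print('plate',d['p'],d['centre'],cv2.minAreaRect(cv2.findNonZero(m)))
cv2.imwrite('pics/crop.png',cv2.resize(s['color'][115:325,180:410,::-1],None,fx=3,fy=2.8))
E
```

```text
dowel_thick 0.59 [0.5594 0.0721] 13.27 0.087 along/across@11
dowel_middle 0.65 [0.5478 0.1313] 14.13 0.104 along/across@11
dowel_thin 0.76 [0.5667 0.0122] 14.35 0.062 along/across@11
plate 0.65 [252.0, 205.5] ((250.77713012695312, 202.90200805664062), (24.89787483215332, 67.51966094970703), 76.86598205566406)
plate 0.21 [389.6, 179.5] ((390.00006103515625, 176.00001525878906), (46.66904067993164, 45.25482940673828), 45.0)
```

View pics/crop.png

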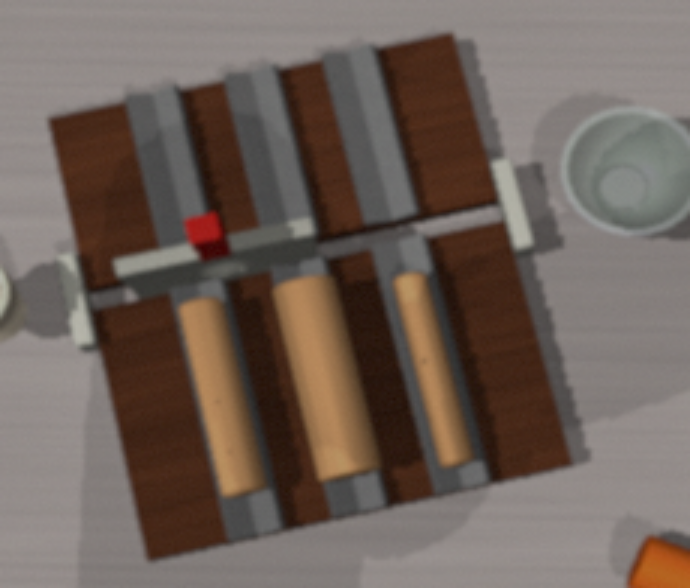

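The crop confirms it: the centre groove (crop 325,380) holds the widest pale dowel, the middle dowel is at (222,400) and the thin one at (432,370). The orange look-alike lies off the gauge at (660,565). Gauge yaw is about 13.9° and groove spacing fits at 60 mm. The handle is at about y = +46 mm. Moving towards the gauge now.

>>> carry_out:
  deltas:
    - [[-0.9,0.855,0,0,1],[-0.9,0.855,0,0,1],[-0.9,0.855,0,0,1],[-0.9,0.855,0,0,1],[-0.9,0.855,0,0,1]]

```text
clock: 1.65
tool_pos: [0.3261, -0.4231, 0.2268]
orientation: [-180.0, 0.0, -162.2]
force: [0.9, 0.1, -0.4]
opening: 0.0871
gripper_force: 0.0
```

>>> carry_out:
  deltas:
    - [[-0.9,0.855,0,0,1],[-0.9,0.855,0,0,1],[-0.9,0.855,0,0,1],[-0.9,0.855,0,0,1],[-0.9,0.855,0,0,1]]

```text
clock: 2.15
tool_pos: [0.4453, -0.2049, 0.2271]
orientation: [-180.0, 0.1, -162.2]
force: [1.0, 0.0, 0.5]
opening: 0.0879
gripper_force: 0.0
```

>>> carry_out:
  deltas:
    - [[-0.9,0.855,0,0.011,1],[-0.9,0.855,0,0.011,1],[-0.9,0.855,0,0.011,1],[-0.9,0.855,0,0.011,1],[-0.9,0.855,0,0.011,1]]

```text
clock: 2.65
tool_pos: [0.5644, 0.0131, 0.227]
orientation: [-180.0, 0.1, -166.1]
force: [1.3, -0.2, 0.5]
opening: 0.0878
gripper_force: 0.0
```

```bash
cat >> h.py <<'E'
YAW=np.radians(13.9); U=np.array([np.cos(YAW),np.sin(YAW)]); V=np.array([-U[1],U[0]])
def G(p,o=(.641,-.0643)): p=np.array(p); return np.array([p[:2]@U-o[0],p[:2]@V-o[1]])
def W(g,o=(.641,-.0643)): return (g[0]+o[0])*U+(g[1]+o[1])*V
from scipy.spatial.transform import Rotation as Ro
def delta(xyz,yaw=-166.1):
    o=ctrl.get_obs(); R=Ro.from_euler('xyz',o['orientation'],degrees=True).as_matrix()
    d=R.T@(np.array(xyz)-o['tool_pos'])/.2; t=-((yaw-o['orientation'][2]+180)%360-180)/360
    print('delta',d.round(4),'turn',round(t,4),'clock',round(o['clock'],2),'gauge',G(o['tool_pos']).round(4),'z',o['tool_pos'][2].round(4),'F',np.round(o['force'],1),'open',round(o['opening'],4))
E
python3 - <<'E'
from h import *
s=snap('wrist','w1.png');print('cam',(-np.array(s['R']).T@np.array(s['t'])).round(3))
for k,z in Z.items():
    for d in ctrl.spot_point(s,k)[:2]: q=ray(s,d['centre'],z);print(k,round(d['p'],2),np.round(d['centre']),q.round(4),G(q).round(4))
delta([*W([.003,.046]),.227])
E
```

```text
cam [ 0.482 -0.007  0.385]
gauge 0.57 [368. 282.] [0.6449 0.098  0.    ] [0.0085 0.0045]
hole_plate 0.72 [406. 294.] [0.6338 0.1332 0.0366] [0.0063 0.0414]
dowel_thick 0.79 [170.  27.] [ 0.4355 -0.1482  0.0419] [-0.2539 -0.1842]
dowel_thick 0.68 [374. 220.] [0.5589 0.0724 0.0419] [-0.0811  0.0003]
dowel_middle 0.66 [432. 223.] [0.5499 0.1329 0.0363] [-0.0752  0.0612]
dowel_thin 0.58 [313. 211.] [0.567  0.0112 0.033 ] [-0.0879 -0.0611]
ramekin 0.63 [200. 281.] [ 0.6921 -0.0994  0.    ] [ 0.007  -0.1985]
delta [-4.729e-01  5.379e-01 -3.000e-04] turn -0.0004 clock 3.1 gauge [-0.0918 -0.0614] z 0.2269 F [ 0.3 -0.6  0.5] open 0.0875
```

View pics/w1.png

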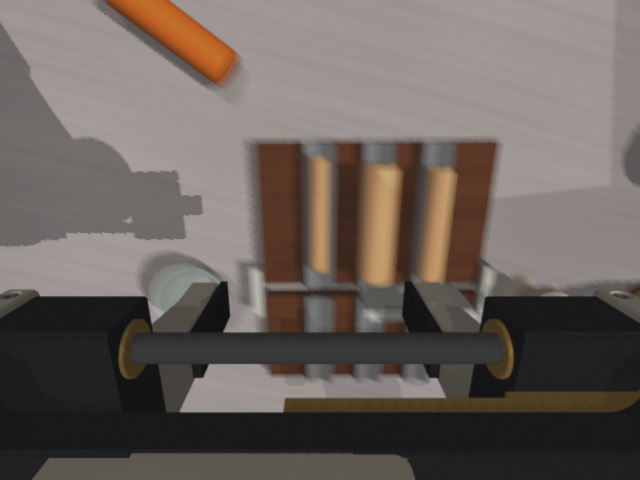

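The wrist view shows the grooves vertical, so the yaw is right, with dowels at columns 318, 382 and 437. The plate and handle are hidden behind the fingers, and the wrist fits agree with the top view. Next: go above the handle, descend, then close.

>>> carry_out:
  deltas:
    - [[-0.49,0.54,0,0,1],[-0.49,0.54,0,0,1],[-0.49,0.54,0,0,1],[-0.49,0.54,0,0,1],[-0.49,0.54,0,0,1]]

```text
clock: 3.6
tool_pos: [0.633, 0.1393, 0.226]
orientation: [-180.0, -0.1, -166.1]
force: [0.3, -0.1, -0.4]
opening: 0.0873
gripper_force: 0.0
```

```bash
sed -i 's/o=(.641,/o=(.647,/g' h.py
python3 - <<'E'
from h import *
s=snap('scene'); t=snap('top')
A=[];b=[]
for q in(s,t):
    for d in ctrl.spot_point(q,'handle')[:1]: x=ray(q,d['centre'],.097);print(round(d['p'],2),G(x).round(4))
delta([*W([0,.0465]),.083])
E
```

```text
0.63 [0.0105 0.0475]
0.83 [0.001  0.0442]
delta [0.0016 0.0012 0.7204] turn -0.0004 clock 3.8 gauge [0.0003 0.0463] z 0.2271 F [ 0.  -0.4  0.5] open 0.0874
```

>>> carry_out:
  deltas:
    - [[-0.015,0,0.25,0,1],[-0.015,0,0.45,0,1],[-0.015,0,0.6,0,1],[-0.015,0,0.7,0,1],[-0.015,0,0.72,0,1]]

```text
clock: 4.3
tool_pos: [0.6341, 0.1383, 0.0803]
orientation: [-180.0, -0.2, -166.2]
force: [0.2, -0.9, 1.1]
opening: 0.0875
gripper_force: 0.0
```

>>> carry_out:
  deltas:
    - [[0,0,0,0,-0.4],[0,0,0,0,-0.5],[0,0,0,0,-0.5],[0,0,0,0,-0.7],[0,0,0,0,-0.7]]

```text
clock: 4.8
tool_pos: [0.6362, 0.1401, 0.0834]
orientation: [180.0, 0.1, -166.2]
force: [0.0, 0.2, 1.1]
opening: 0.053
gripper_force: 0.0
```

Run:
```python
from h import *
s=snap('scene','s2.png'); cv2.imwrite('pics/s2c.png',cv2.resize(s['color'][180:400,200:480,::-1],None,fx=2.5,fy=2.5))
delta([*W([.003,0]),.083])
```

```text
delta [ 0.0052 -0.2376  0.0007] turn -0.0001 clock 4.85 gauge [0.0041 0.0475] z 0.0832 F [ 0.2 -0.3 -0.9] open 0.0488
```

View pics/s2c.png

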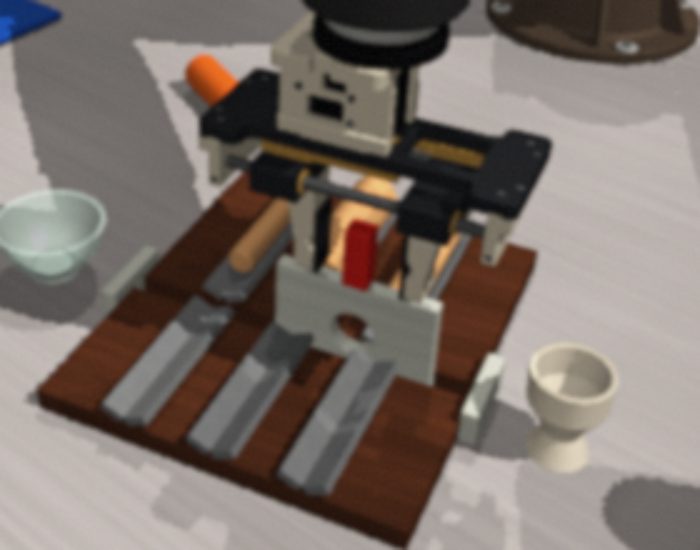

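The red handle (crop 360,255) is between the two fingers (310 and 420). Closing on it.

>>> carry_out:
  deltas:
    - [[0,0,0,0,-0.7],[0,0,0,0,-0.7],[0,0,0,0,-0.7],[0,0,0,0,-0.7],[0,0,0,0,-0.7]]

```text
clock: 5.35
tool_pos: [0.6359, 0.1398, 0.0825]
orientation: [-180.0, -0.0, -166.1]
force: [0.1, -1.4, 0.2]
opening: 0.0176
gripper_force: 30.0
```

Run:
```python
from h import *
delta([*W([.003,0]),.083])
```

```text
delta [ 0.0039 -0.2363 -0.0023] turn -0.0001 clock 5.35 gauge [0.0038 0.0473] z 0.0825 F [ 0.1 -1.4  0.2] open 0.0176
```

>>> carry_out:
  deltas:
    - [[0,-0.05,0,0,-0.7],[0,-0.1,0,0,-0.7],[0,-0.15,0,0,-0.7],[0,-0.2,0,0,-0.7],[0,-0.236,0,0,-0.7]]

```text
clock: 5.85
tool_pos: [0.6476, 0.093, 0.0825]
orientation: [180.0, 0.0, -166.2]
force: [1.1, 2.6, -1.0]
opening: 0.0181
gripper_force: 30.0
```

>>> carry_out:
  deltas:
    - [[0,0,0,0,-0.7],[0,0,0,0,-0.7]]

```text
clock: 6.05
tool_pos: [0.6475, 0.0935, 0.0825]
orientation: [-180.0, 0.0, -166.2]
force: [2.5, -1.0, -1.8]
opening: 0.0182
gripper_force: 30.0
```

Run:
```python
from h import *
delta([*W([.003,0]),.083])
s=snap('top'); 
for d in ctrl.spot_point(s,'handle')[:1]: print(G(ray(s,d['centre'],.097)))
```

```text
delta [ 0.0052  0.0026 -0.0023] turn -0.0002 clock 6.05 gauge [ 0.004  -0.0005] z 0.0825 F [ 2.5 -1.  -1.8] open 0.0182
[0.00087944 0.00696794]
```

>>> carry_out:
  deltas:
    - [[0,0,0,0,0],[0,0,0,0,0],[0,0,0,0,0],[0,0,-0.2,0,0],[0,0,-0.4,0,0]]

```text
clock: 6.65
tool_pos: [0.6461, 0.0939, 0.1622]
orientation: [-180.0, -0.2, -166.1]
force: [0.7, -0.0, 0.0]
opening: 0.0433
gripper_force: 0.0
```

>>> carry_out:
  deltas:
    - [[0.2,0,-0.1,0,-1],[0.4,0,-0.1,0,-1],[0.6,0,-0.1,0,-1],[0.8,0,-0.1,0,-1],[0.92,0,-0.1,0,-1]]

```text
clock: 7.15
tool_pos: [0.4657, 0.0493, 0.1827]
orientation: [180.0, -0.0, -166.2]
force: [0.7, 0.3, 0.5]
opening: 0.0094
gripper_force: 0.0
```

Run:
```python
from h import *
delta([*W([-.18,0]),.036])
s=snap('top'); 
for d in ctrl.spot_point(s,'handle')[:1]: print('handle',G(ray(s,d['centre'],.097)))
c=G(W([0,0]))
w=snap('wrist','w2.png')
for n,q in(('top',s),('wrist',w)):
  for k in('dowel_thick','dowel_middle'):
    z,r=D[k]; g0=W([-.087,0 if k=='dowel_thick' else .06])
    for d in ctrl.silhouettes(q,k)[:3]:
      if np.hypot(*(np.array(d['centre'])-proj(q,[*g0,z])))<25:
        f=fit(q,d['mask'],(*g0,YAW),z,r); print(n,k,round(d['p'],2),G(f.x[:2]).round(4),np.degrees(f.x[2]).round(1),round(f.fun,3))
```

```text
delta [-0.0156 -0.0016  0.7334] turn -0.0002 clock 7.15 gauge [-0.1831  0.0003] z 0.1827 F [0.7 0.3 0.5] open 0.0094
```

View pics/w2.png

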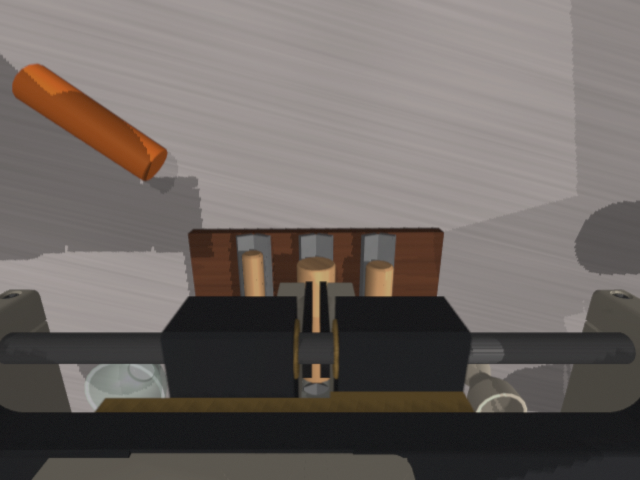

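The fingers line up with the thick dowel (column 316), whose rear end is at about row 262; the middle dowel is at column 379. Descending behind it.

>>> carry_out:
  deltas:
    - [[0,0,0.25,0,-1],[0,0,0.45,0,-1],[0,0,0.6,0,-1],[0,0,0.7,0,-1],[0,0,0.73,0,-1]]

```text
clock: 8.0
tool_pos: [0.4676, 0.0494, 0.0339]
orientation: [-179.9, -0.3, -166.2]
force: [-0.3, -0.3, 0.7]
opening: 0.0002
gripper_force: 0.0
```

>>> carry_out:
  deltas:
    - [[-0.02,0,0,0,-1],[-0.04,0,0,0,-1],[-0.06,0,0,0,-1],[-0.08,0,0,0,-1],[-0.1,0,0,0,-1]]

```text
clock: 8.5
tool_pos: [0.4888, 0.0552, 0.0373]
orientation: [180.0, 0.1, -166.2]
force: [0.7, -0.8, 0.9]
opening: 0.0008
gripper_force: 0.0
```

Run:
```python
from h import *
delta([*W([-.1345,0]),.036])
s=snap('scene','s3.png'); cv2.imwrite('pics/s3c.png',cv2.resize(s['color'][200:400,220:460,::-1],None,fx=3,fy=3))
for d in ctrl.spot_point(s,'handle')[:1]: print('handle',G(ray(s,d['centre'],.097)))
```

```text
delta [-0.1239 -0.0022  0.0067] turn -0.0001 clock 8.5 gauge [-0.1593  0.0005] z 0.0373 F [ 0.7 -0.8  0.9] open 0.0008
handle [0.00987956 0.00610873]
```

View pics/s3c.png

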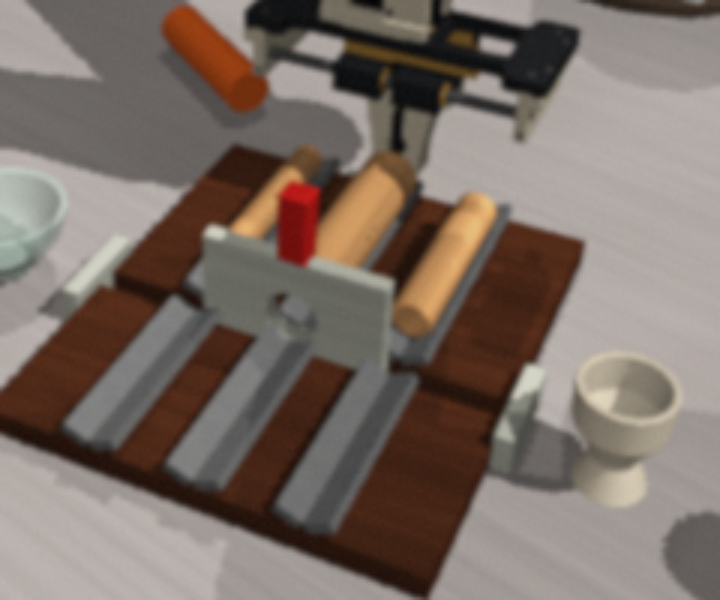

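The hole (crop 290,315) sits at the end of the centre groove and the fingers are behind the thick dowel. The network puts the handle 6 mm off, so I'm checking that by colour.

```bash
cat >> h.py <<'E'
def red(s):
    h=cv2.cvtColor(s['color'],cv2.COLOR_RGB2HSV); m=cv2.inRange(h,(0,200,60),(4,255,255))|cv2.inRange(h,(175,200,60),(180,255,255))
    n,l,st,c=cv2.connectedComponentsWithStats(m); i=1+np.argmax(st[1:,4]); return c[i],st[i,4],st[i,:4]
def handle(s,y,x=0):
    pts=np.array([proj(s,[*W([x+a,y+b]),z]) for a in(-.008,.008) for b in(-.009,.009) for z in(.075,.119)],np.float32)
    M=cv2.moments(cv2.convexHull(pts)); return [M['m10']/M['m00'],M['m01']/M['m00']],cv2.boundingRect(cv2.convexHull(pts))
E
python3 - <<'E'
from h import *
for n in('scene','top'):
    s=snap(n); print(n,red(s))
    for y in(-.003,0,.003,.006): print(y,handle(s,y))
    for d in ctrl.spot_point(s,'hole_plate')[:1]: print('plate',G(ray(s,d['centre'],.0366)))
E
```

```text
scene (array([319.34602076, 273.38062284]), np.int32(289), array([313, 261,  14,  27], dtype=int32))
-0.003 ([317.30449474580183, 272.97161752648805], (309, 257, 16, 32))
0 ([318.9963781125364, 273.4737785595034], (311, 258, 16, 31))
0.003 ([320.69340890958586, 273.97747075390885], (313, 258, 16, 32))
0.006 ([322.3956055428235, 274.48270183193085], (314, 259, 17, 31))
plate [-0.00259613 -0.00193782]
top (array([274.80327869, 192.82786885]), np.int32(122), array([269, 186,  12,  15], dtype=int32))
-0.003 ([276.3096312697939, 191.88899271480597], (268, 182, 16, 20))
0 ([274.4844800925256, 192.30490649814823], (266, 182, 17, 20))
0.003 ([272.6587427193378, 192.72094899829236], (264, 183, 17, 20))
0.006 ([270.8324165195075, 193.1371188866216], (263, 183, 16, 20))
```

Colour agrees with both views: the plate is at y ≈ 0. Pushing gently.

>>> carry_out:
  deltas:
    - [[-0.01,0,0,0,-1],[-0.02,0,0,0,-1],[-0.03,0,0,0,-1],[-0.04,0,0,0,-1],[-0.05,0,0,0,-1]]

```text
clock: 9.3
tool_pos: [0.4977, 0.0573, 0.0365]
orientation: [-180.0, -0.0, -166.2]
force: [-1.1, -0.6, -0.5]
opening: 0.0005
gripper_force: 0.4
```

>>> carry_out:
  deltas:
    - [[-0.01,0,0,0,-1],[-0.02,0,0,0,-1],[-0.03,0,0,0,-1],[-0.04,0,0,0,-1],[-0.05,0,0,0,-1]]

```text
clock: 9.8
tool_pos: [0.5075, 0.0597, 0.0365]
orientation: [-180.0, -0.0, -166.2]
force: [-0.9, -0.2, 1.0]
opening: -0.0001
gripper_force: 0.3
```

>>> carry_out:
  deltas:
    - [[-0.005,0,0,0,-1],[-0.01,0,0,0,-1],[-0.01,0,0,0,-1]]

```text
clock: 10.1
tool_pos: [0.5095, 0.0602, 0.0366]
orientation: [180.0, 0.0, -166.2]
force: [-0.4, -0.4, -0.5]
opening: 0.0004
gripper_force: 0.0
```

Run:
```python
from h import *
delta([*W([-.1345,0]),.036])
```

```text
delta [-0.0174 -0.0016  0.0029] turn -0.0001 clock 10.1 gauge [-0.138   0.0003] z 0.0366 F [-0.4 -0.4 -0.5] open 0.0004
```

>>> carry_out:
  deltas:
    - [[-0.005,0,0,0,-1],[-0.01,0,0,0,-1],[-0.01,0,0,0,-1]]

```text
clock: 10.4
tool_pos: [0.5114, 0.0607, 0.0366]
orientation: [180.0, 0.0, -166.2]
force: [-1.0, 0.2, 0.4]
opening: 0.0004
gripper_force: 0.0
```

>>> carry_out:
  deltas:
    - [[-0.005,0,0,0,-1],[-0.005,0,0,0,-1]]

```text
clock: 10.6
tool_pos: [0.5117, 0.0607, 0.0364]
orientation: [-180.0, -0.1, -166.2]
force: [-3.2, -0.3, 1.0]
opening: 0.0005
gripper_force: 1.2
```

>>> carry_out:
  deltas:
    - [[-0.005,0,0,0,-1],[-0.005,0,0,0,-1]]

```text
clock: 10.8
tool_pos: [0.5118, 0.0606, 0.0363]
orientation: [-180.0, -0.1, -166.2]
force: [-5.8, 0.3, 4.2]
opening: 0.0003
gripper_force: 2.8
```

>>> carry_out:
  deltas:
    - [[-0.005,0,0,0,-1],[-0.005,0,0,0,-1]]

```text
clock: 11.0
tool_pos: [0.5118, 0.0605, 0.0361]
orientation: [-180.0, -0.2, -166.2]
force: [-9.2, 1.1, 5.9]
opening: 0.0004
gripper_force: 4.2
```

The thick dowel is stopped by the plate at 9 N. Backing off and lifting.

>>> carry_out:
  deltas:
    - [[0.03,0,0,0,-1],[0.1,0,0,0,-1],[0.12,0,-0.25,0,-0.5],[0.12,0,-0.5,0,-0.3],[0.12,0,-0.7,0,-0.3]]

```text
clock: 11.5
tool_pos: [0.4915, 0.0557, 0.1796]
orientation: [180.0, 0.2, -166.1]
force: [1.0, -0.1, -0.1]
opening: 0.0191
gripper_force: 0.0
```

Run:
```python
from h import *
delta([*W([0,0]),.18])
s=snap('scene'); print(red(s)[0],[handle(s,y)[0] for y in(0,.003)])
q=snap('top')
for k,y in(('dowel_thick',0),('dowel_middle',.06)):
    z,r=D[k]; g0=W([-.075,y])
    for d in ctrl.silhouettes(q,k)[:3]:
      if np.hypot(*(np.array(d['centre'])-proj(q,[*g0,z])))<25:
        f=fit(q,d['mask'],(*g0,YAW),z,r); print(k,G(f.x[:2]).round(4),round(f.fun,3))
```

```text
delta [-7.824e-01 -1.200e-03  3.000e-04] turn -0.0001 clock 11.5 gauge [-0.1565  0.0003] z 0.1796 F [ 1.  -0.1 -0.1] open 0.0191
[319.17314488 273.47349823] [[318.9963781125364, 273.4737785595034], [320.69340890958586, 273.97747075390885]]
```

Moving over the handle, straddling it and gripping.

>>> carry_out:
  deltas:
    - [[-0.2,0,0,0,0.2],[-0.4,0,0,0,0.2],[-0.6,0,0,0,0.2],[-0.75,0,0,0,0.2],[-0.79,0,0,0,0.2]]

```text
clock: 12.2
tool_pos: [0.646, 0.0937, 0.1735]
orientation: [-180.0, -0.2, -166.2]
force: [0.2, 1.2, -0.8]
opening: 0.0524
gripper_force: 0.0
```

>>> carry_out:
  deltas:
    - [[0,0,0,0,0.2],[0,0,0.2,0,0.2],[0,0,0.35,0,0.2],[0,0,0.45,0,0.2],[0,0,0.48,0,0.2]]

```text
clock: 12.7
tool_pos: [0.6413, 0.0925, 0.0778]
orientation: [-180.0, -0.3, -166.2]
force: [0.2, 0.1, -0.1]
opening: 0.0526
gripper_force: 0.0
```

>>> carry_out:
  deltas:
    - [[0,0,0,0,-0.7],[0,0,0,0,-0.7],[0,0,0,0,-0.7],[0,0,0,0,-0.7],[0,0,0,0,-0.7]]

```text
clock: 13.2
tool_pos: [0.6446, 0.0936, 0.0814]
orientation: [180.0, 0.1, -166.2]
force: [0.2, -0.8, -1.1]
opening: 0.018
gripper_force: 1.8
```

>>> carry_out:
  deltas:
    - [[0,0,0,0,-0.7],[0,0,0,0,-0.7]]

```text
clock: 13.4
tool_pos: [0.6446, 0.0935, 0.0814]
orientation: [-180.0, 0.1, -166.1]
force: [-2.0, -0.3, 6.1]
opening: 0.0178
gripper_force: 30.0
```

Run:
```python
from h import *
delta([*W([0,.0605]),.083])
```

```text
delta [ 0.006   0.3013 -0.0083] turn -0.0001 clock 13.4 gauge [0.0012 0.0002] z 0.0814 F [-2.  -0.3  6.1] open 0.0178
```

>>> carry_out:
  deltas:
    - [[0,0.05,0,0,-0.7],[0,0.1,0,0,-0.7],[0,0.15,0,0,-0.7],[0,0.2,0,0,-0.7],[0,0.25,0,0,-0.7]]

```text
clock: 13.9
tool_pos: [0.6324, 0.1418, 0.0813]
orientation: [-180.0, 0.0, -166.1]
force: [-1.5, -3.3, 5.8]
opening: 0.0181
gripper_force: 30.0
```

>>> carry_out:
  deltas:
    - [[0,0.03,0,0,-0.7],[0,0.05,0,0,-0.7],[0,0.05,0,0,-0.7],[0,0.05,0,0,-0.7]]

```text
clock: 14.3
tool_pos: [0.6298, 0.152, 0.0813]
orientation: [180.0, 0.0, -166.1]
force: [-3.6, 0.1, 6.4]
opening: 0.0181
gripper_force: 30.0
```

Run:
```python
from h import *
delta([*W([0,.0602]),.083])
```

```text
delta [ 0.0046 -0.0017 -0.0084] turn -0.0001 clock 14.3 gauge [0.0009 0.0605] z 0.0813 F [-3.6  0.1  6.4] open 0.0181
```

>>> carry_out:
  deltas:
    - [[0,0,0,0,0],[0,0,0,0,0],[0,0,0,0,0],[0,0,-0.2,0,0],[0,0,-0.4,0,0]]

```text
clock: 14.8
tool_pos: [0.629, 0.1511, 0.1599]
orientation: [-179.9, -0.2, -166.2]
force: [1.5, 0.2, 0.3]
opening: 0.0433
gripper_force: 0.0
```

>>> carry_out:
  deltas:
    - [[0.2,0,-0.1,0,-1],[0.4,0,-0.1,0,-1],[0.6,0,-0.1,0,-1],[0.8,0,-0.1,0,-1],[0.93,0,-0.1,0,-1]]

```text
clock: 15.3
tool_pos: [0.4469, 0.1061, 0.1804]
orientation: [180.0, -0.0, -166.2]
force: [-0.2, 0.5, -0.1]
opening: 0.0094
gripper_force: 0.0
```

>>> carry_out:
  deltas:
    - [[0,0,0,0,-1],[0,0,0,0,-1]]

```text
clock: 15.5
tool_pos: [0.4494, 0.1073, 0.1812]
orientation: [180.0, 0.1, -166.1]
force: [0.0, -0.2, -0.0]
opening: 0.0007
gripper_force: 0.0
```

Run:
```python
from h import *
delta([*W([-.186,.0602]),.0325])
s=snap('scene'); print(red(s)[0],[(y,handle(s,y)[0]) for y in(.057,.06,.063)])
q=snap('top'); print(red(q)[0],[(y,handle(q,y)[0]) for y in(.057,.06,.063)])
```

```text
delta [ 0.0062 -0.0018  0.7434] turn -0.0 clock 15.5 gauge [-0.185   0.0605] z 0.1812 F [ 0.  -0.2 -0. ] open 0.0007
[354.38871473 283.59247649] [(0.057, [352.1469875804665, 283.31301766232815]), (0.06, [353.9463751075569, 283.8470887447288]), (0.063, [355.75141415506874, 284.38282156746885])]
[237.26896552 201.15862069] [(0.057, [239.69439450335943, 200.2314146852801]), (0.06, [237.8574001067566, 200.6498770069052]), (0.063, [236.01981985596495, 201.06847321345356])]
```

>>> carry_out:
  deltas:
    - [[0,0,0.25,0,-1],[0,0,0.45,0,-1],[0,0,0.6,0,-1],[0,0,0.7,0,-1],[0,0,0.74,0,-1]]

```text
clock: 16.1
tool_pos: [0.4488, 0.1065, 0.0301]
orientation: [-179.9, -0.2, -166.2]
force: [0.4, 0.4, 0.5]
opening: 0.0002
gripper_force: 0.0
```

>>> carry_out:
  deltas:
    - [[-0.02,0,0,0,-1],[-0.04,0,0,0,-1],[-0.06,0,0,0,-1],[-0.08,0,0,0,-1],[-0.1,0,0,0,-1]]

```text
clock: 16.6
tool_pos: [0.4695, 0.1123, 0.0333]
orientation: [180.0, 0.1, -166.2]
force: [-1.0, -0.1, -0.1]
opening: 0.0007
gripper_force: 0.0
```

>>> carry_out:
  deltas:
    - [[-0.015,0,0,0,-1],[-0.03,0,0,0,-1],[-0.045,0,0,0,-1],[-0.06,0,0,0,-1],[-0.075,0,0,0,-1]]

```text
clock: 17.1
tool_pos: [0.4833, 0.1155, 0.0325]
orientation: [-180.0, -0.0, -166.2]
force: [-1.4, -0.1, -0.2]
opening: 0.0006
gripper_force: 0.3
```

>>> carry_out:
  deltas:
    - [[-0.01,0,0,0,-1],[-0.02,0,0,0,-1],[-0.03,0,0,0,-1],[-0.04,0,0,0,-1],[-0.05,0,0,0,-1]]

```text
clock: 17.6
tool_pos: [0.4931, 0.1179, 0.0325]
orientation: [180.0, -0.0, -166.2]
force: [-0.8, 0.0, -1.0]
opening: 0.0003
gripper_force: 0.2
```

Run:
```python
from h import *
delta([*W([-.0595,.0602]),.0335])
```

```text
delta [-4.025e-01 -3.000e-04 -4.800e-03] turn -0.0002 clock 17.6 gauge [-0.14    0.0603] z 0.0325 F [-0.8  0.  -1. ] open 0.0003
```

>>> carry_out:
  deltas:
    - [[-0.01,0,0,0,-1],[-0.02,0,0,0,-1],[-0.03,0,0,0,-1],[-0.04,0,0,0,-1],[-0.05,0,0,0,-1]]

```text
clock: 18.1
tool_pos: [0.5028, 0.1203, 0.0325]
orientation: [-180.0, -0.0, -166.1]
force: [-0.9, 0.2, -0.1]
opening: 0.0004
gripper_force: 0.2
```

>>> carry_out:
  deltas:
    - [[-0.01,0,0,0,-1],[-0.02,0,0,0,-1],[-0.03,0,0,0,-1],[-0.04,0,0,0,-1],[-0.05,0,0,0,-1]]

```text
clock: 18.6
tool_pos: [0.5125, 0.1228, 0.0326]
orientation: [180.0, -0.0, -166.2]
force: [-1.0, 0.8, -0.4]
opening: 0.0002
gripper_force: 0.3
```

Run:
```python
from h import *
delta([*W([-.0595,.0602]),.0335])
s=snap('scene','s4.png'); cv2.imwrite('pics/s4c.png',cv2.resize(s['color'][200:400,220:460,::-1],None,fx=3,fy=3))
```

```text
delta [-0.3023 -0.0004 -0.0046] turn -0.0001 clock 18.6 gauge [-0.12    0.0603] z 0.0326 F [-1.   0.8 -0.4] open 0.0002
```

View pics/s4c.png

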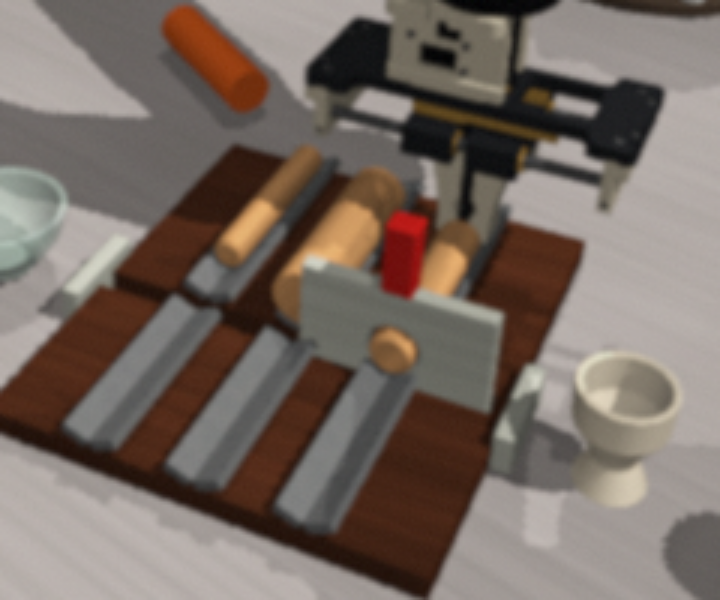

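The dowel tip shows in the hole (crop 392,350), the plate is in place, and the thick dowel lies at its groove (345,245). Continuing through to x ≈ −0.0565.

>>> carry_out:
  deltas:
    - [[-0.02,0,0,0,-1],[-0.04,0,0,0,-1],[-0.06,0,0,0,-1],[-0.08,0,0,0,-1],[-0.1,0,0,0,-1]]

```text
clock: 19.15
tool_pos: [0.5322, 0.1276, 0.0325]
orientation: [-180.0, -0.0, -166.2]
force: [-0.3, -0.1, 0.1]
opening: 0.0003
gripper_force: 0.2
```

>>> carry_out:
  deltas:
    - [[-0.02,0,0,0,-1],[-0.04,0,0,0,-1],[-0.06,0,0,0,-1],[-0.08,0,0,0,-1],[-0.1,0,0,0,-1]]

```text
clock: 19.65
tool_pos: [0.5516, 0.1323, 0.0326]
orientation: [-180.0, -0.0, -166.2]
force: [-1.1, -0.4, 0.1]
opening: 0.0003
gripper_force: 0.2
```

>>> carry_out:
  deltas:
    - [[-0.02,0,0,0,-1],[-0.04,0,0,0,-1],[-0.06,0,0,0,-1],[-0.08,0,0,0,-1],[-0.1,0,0,0,-1]]

```text
clock: 20.15
tool_pos: [0.571, 0.1371, 0.0325]
orientation: [180.0, -0.0, -166.2]
force: [-1.5, -0.3, 0.3]
opening: 0.0005
gripper_force: 0.2
```

>>> carry_out:
  deltas:
    - [[-0.01,0,0,0,-1],[-0.015,0,0,0,-1],[-0.015,0,0,0,-1]]

```text
clock: 20.45
tool_pos: [0.5737, 0.1378, 0.0325]
orientation: [180.0, 0.0, -166.2]
force: [-0.2, 0.2, 0.1]
opening: 0.0006
gripper_force: 0.0
```

Run:
```python
from h import *
delta([*W([-.0565,.0602]),.0335])
```

```text
delta [-0.0026 -0.0002 -0.0048] turn -0.0002 clock 20.45 gauge [-0.057   0.0602] z 0.0325 F [-0.2  0.2  0.1] open 0.0006
```

Backing off straight, then lifting clear and checking.

>>> carry_out:
  deltas:
    - [[0.05,0,0,0,-1],[0.2,0,0,0,-1],[0.4,0,0,0,-1],[0.6,0,0,0,-1],[0.65,0,-0.15,0,-1]]

```text
clock: 20.95
tool_pos: [0.4399, 0.1027, 0.0594]
orientation: [-179.9, -0.6, -166.2]
force: [1.7, 0.6, -0.1]
opening: 0.0004
gripper_force: 0.0
```

>>> carry_out:
  deltas:
    - [[0,0,-0.2,0,-1],[0,0,-0.4,0,-1],[0,0,-0.6,0,-1],[0,0,-0.6,0,-1],[0,0,-0.6,0,-1]]

```text
clock: 21.45
tool_pos: [0.447, 0.1067, 0.1835]
orientation: [179.9, 0.1, -166.2]
force: [-0.6, -0.5, 0.1]
opening: 0.0001
gripper_force: 0.0
```

Run:
```python
from h import *
delta([*W([-.19,.0602]),.2])
s=snap('scene','s5.png'); cv2.imwrite('pics/s5c.png',cv2.resize(s['color'][200:400,220:460,::-1],None,fx=3,fy=3))
K=[proj(s,[*W([x,.06]),.0355]) for x in(.065,.073,.08)];print([((k-[220,200])*3).round() for k in K])
```

```text
delta [ 0.0125 -0.0014 -0.0827] turn -0.0002 clock 21.45 gauge [-0.1875  0.0605] z 0.1835 F [-0.6 -0.5  0.1] open 0.0001
[array([347., 419.]), array([341., 430.]), array([336., 439.])]
```

View pics/s5c.png

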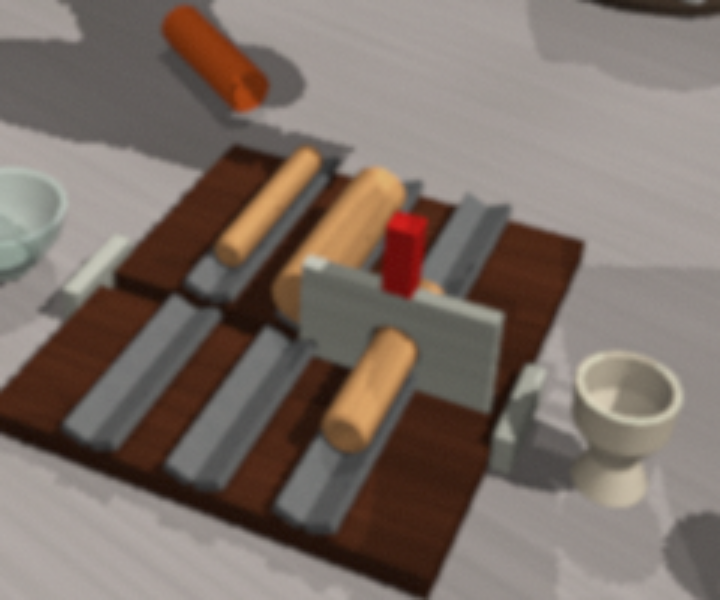

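The middle dowel stands out about 68 of its 120 mm behind the plate (end at crop 348,433). The thick dowel lies in its groove, and the thin dowel, egg cup and ramekin are untouched. Handing in.

```bash
python3 -c "
from plant import ctrl
print(ctrl.close_job())"
```

```text
the job is handed in; nothing more can be done
None
```

The job is handed in: the plate stopped the thickest dowel, which is still in its groove, and the 26 mm dowel is through the hole with about 68 of its 120 mm standing out behind the plate; the last picture showed the thin dowel, egg cup and ramekin undisturbed.

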